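Open the deposit box lock at the hotel desk and hold it

TASK

Take the key with the square bow out of the wooden key rest, push it fully home into the keyhole on top of the steel deposit box (the pins are sticky: wiggle the key if it stops short), then turn it a quarter turn clockwise, seen from above, to its stop. The lock springs back, so finish while still holding the key in the gripper with the lock turned and the key fully in. Leave the two other keys standing in the rest, and leave the bell, the glass jar and the card stand where they are.

Things in the scene. Friction and masses are not known exactly. Their poses are not given: they have to be found in the camera images.
- key_square: The key to use: steel, 73 mm long, 60 g, upright in the key rest, may lean a little. Origin: centre of its tip; z up to the bow, x across the bow's and bit's width, y through the thickness; same after a half turn about z. Bit from the tip up: 14 mm wide (x), 4 mm thick, 17 mm tall, its lowest 7 mm tapering to 7 mm width. Then a round shank 5 mm thick, then the bow from z = 43 to 73 mm.
- bow (a point): A point in the square key's bow, 60 mm above its tip on the key's axis; same axes as the key. The bow is a plain steel block with square corners, 34 mm wide (x), 9 mm thick (y), 30 mm tall; its two flat faces are to be pinched across y.
- key_round: A spare key, same bit and shank, but with a smaller round bow, 24 mm across and 9 mm thick (z = 42 to 66 mm). Origin at its tip, z up. Stands in another slot of the rest; to be left alone.
- key_diamond: A spare key, same bit and shank, but with a diamond-shaped bow (a 17 mm square standing on its corner, 24 mm across, 9 mm thick, z = 42 to 66 mm). Origin at its tip, z up. Stands in another slot of the rest; to be left alone.
- key_rest: Fixed wooden block, 170 (x) by 48 (y) by 36 mm high, origin at the centre of its underside. Three slots in its top along its x, at -55, 0 and 55 mm, each 16 by 6 mm and 25 mm deep: the keys' tips stand 11 mm, the bows begin about 54 mm above the counter. Which key stands where varies; the keys' x axes lie along the block's x.
- deposit_box: Fixed grey steel box, 125 mm (x) by 150 mm (y) by 65 mm high, origin at the centre of its underside. A square brass lock plate, 46 mm wide and 5 mm thick, lies on the middle of its top. A black envelope slot (look only) lies beside it, 43 mm towards +x.
- keyhole (a point): Centre of the keyhole's mouth, on top of the brass plate (70 mm above the counter). x axis (as the box's) along the long side of the slot, z up. The slot in the plate is 17 (x) by 7 mm, chamfered 2 mm at the mouth, through the 5 mm plate; below it the turning plug's keyway is 17 by 6 mm and 21 mm deep.
- keyhole_floor (a point): Centre of the keyway's floor, 26 mm below the keyhole's mouth, same axes; the key's tip rests here when fully home. Two sprung pins at the ends of the keyway, 10 and 16 mm below the mouth, must be pushed aside: about 5 to 15 N of downward push, varying with friction; small yaw wiggles help. The plate lets the key turn only within about 4 mm of home; turned, it cannot be pulled out.
- plug (a joint): Turn of the lock plug, rad: 0 at rest (keyway in line with the plate's slot), grows clockwise seen from above to a hard stop at 1.57. A spring turns it back to 0 (about 0.02 N m at 0, 0.07 N m at the stop). The bit has about 0.15 rad of play in the keyway, so the key must turn that much further than the plug.
- bell: Bystander: brass counter bell on a black foot, 64 mm across, 46 mm high; origin at the centre of its underside.
- jar: Bystander: lidded glass jar, 110 mm across, 192 mm high; origin at the centre of its underside.
- card_stand: Bystander: clear card stand, 110 mm wide, about 135 mm high; origin at the centre of its underside.

How it is judged (in metres and radians):
On the way, in this order (a step that is already met when the one before it is completed fails the run):
1. the square-bowed key is lifted clear of the key rest, in the gripper (height (world z) of key_square above 0.05 m and contact force between key_square and the fingers above 0.5 N), for 0.1 s.
2. the key is fully home in the keyhole before it is turned (distance between key_square and keyhole_floor below 0.006 m and angle between key_square's own z axis and vertical below 0.2 rad and value of joint plug below 0.4 rad), for 0.1 s.
At the end, for the whole second after the job is handed in: plug turned at least 1.35 rad; square-bowed key tip within 7 mm of the keyway floor, key within 0.2 rad of upright and gripped by the fingers with over 1 N; spare keys within 15 mm, bell, jar and card stand within 30 mm of where they stood (value of joint plug above 1.35 rad and distance between key_square and keyhole_floor below 0.007 m and angle between key_square's own z axis and vertical below 0.2 rad and contact force between key_square and the fingers above 1 N and distance of each of key_round, key_diamond from where it was at the start of the episode below 0.015 m and distance of each of bell, jar, card_stand from where it was at the start of the episode below 0.03 m); the arm keeps its last pose, push and grip.
It fails at once if a spare key is pulled out or knocked over (distance of any of key_round, key_diamond from where it was at the start of the episode above 0.015 m or angle between any of key_round, key_diamond's own z axis and vertical above 0.5 rad).
It fails at once if the bell, jar or card stand is pushed away (distance of any of bell, jar, card_stand from where it was at the start of the episode above 0.03 m).
It also fails if it takes over 58 s, if anything falls off the work surface, if the arm or the gripper's body presses on something with over 40 N, if the wrist force passes 120 N, or if a joint passes its speed limit or range.

ROBOT

A 6-joint arm with a two-finger parallel gripper is mounted at the origin on the work surface. World frame = base frame: x ahead of the robot, y to its left, z up, the work surface at z = 0. Lengths are in mm, angles in degrees, forces in N, time in s.
With the tool pointing down it reaches from about 250 to 775 mm from the base axis. Payload 4 kg.
Tool frame: the origin (TCP) lies midway between the tips of the shut fingers; the grasp point (between the pads) lies 19 mm behind it; z points along the fingers, y is the line along which they close (so a half turn about z gives the same grasp; the last joint's range is limited). The gripper opens to 85 mm and grips with 20 to 120 N. Pads are 22 mm wide; open, the fingers measure 114 mm over their backs; the gripper's body (76 mm by 85 mm) begins 54 mm behind the grasp point. The pads swing forward as they close: fully open they stand 13 mm farther back than shut.
Start: joints at [59.926, 4.996, 78.535, -0, 96.463, -5.907], TCP at [225.182, 501.807, 231.341] pointing down, gripper open.
Joint ranges: [-177.83, 177.83], [-43.37, 116.18], [15.69, 146.23], [-61.86, 241.86], [9.47, 152.12], [-147.06, 147.06]. Speed limits (degrees/s): [159.86, 159.86, 180, 180, 180, 180].

INTERFACE

Orientations are given as a 3x3 rotation matrix whose columns are the frame's x, y, z axes.
In Python, from workcell import monitor, get_image, get_calibration, job gives the robot as it stands.
- The arm moves only by the tool step_arm, never from a script. Its argument "deltas" is one flat list of numbers, 7 for each row, row after row: the opening, from 0 (shut) to 1 (fully open), then the shift along the tool's x, y, z in cm, then the turn, a rotation vector about the tool's x, y, z in degrees. In form: [jaw, dx, dy, dz, ax, ay, az, jaw, dx, dy, dz, ax, ay, az, ...]. A call has 1 to 10 rows; each row shifts and turns the commanded pose from where the row before left it, along the tool's axes as they then stand; what a row does not reach is not made up. A row lasts 1/12 s, in which the tool goes at most 41.7 mm and 7.16 degrees, less where a joint would pass 70% of its speed; a pose out of reach is approached as far as the arm can. A call with a gripper value outside its range is refused whole. The fingers move at their own pace and stop on an object; "newtons" is the grip in N (left out, the last holds). Time passes only in rows, so rows that do not move let the fingers close. It gives the time, the measured TCP pose, the force, the opening and the grip force at its end, in the units of the state.
- monitor.sense(): the state, without advancing time (a new reading comes with each control period).
- get_image(name): name is "scene" or "top"; returns the picture (480x640x3 uint8, blue, green, red); there is no depth.
- get_calibration(name): a dict with "vfov" (degrees; the focal length in pixels is half the picture's height over the tangent of half this angle, whatever the lens; pixels are square), "cx", "cy" (the principal point, pixels), "rvec" (rotation vector, rad) and "tvec" (3), from world to camera coordinates, as OpenCV has them. Camera axes: x right, y down, z forward; pixel columns grow to the right and rows downward; lengths in mm; the calibration is good to about 2 mm. A picture is of the moment at which its call begins. get_calibration takes no time and is no camera call.
- job.close_job(): hands the job in; it is judged then, once.
The state is a dict: "time_s": time; "joints": joint angles; "joint_velocities": joint speeds; "joint_efforts": joint torques, N m; "eef_pos": TCP position; "eef_rot": TCP orientation; "contact_force": force on the tool from outside, world axes, zero at the start; "ft_torque": the same for the moment, N m; "gripper_width": opening from 0.0 (shut) to 1.0 (fully open); "grasp_force": force on a finger pad.
Only numpy, scipy, OpenCV 4.12 (cv2) and the standard library are available. Lean on these libraries where they do the work, as an engineer would, in place of code of your own. Each camera call takes 0.05 s, during which the arm holds its last target. There are 200 camera calls.

## Working session

There is one attempt and no reset: what is moved stays moved. The work goes in short steps, Python scripts to look and compute and a tool call to move; the robot and the scene stay as the last step left them, time stands still between calls to the robot, and variables do not carry over. Pictures are saved under pics/ and viewed, at most 10 in all, crops included, and the job is handed in when it is done.

Besides the shell and the picture viewer there is one more tool, called as name(argument=value, ...), one argument or row to a line, values as JSON. step_arm: Moves the arm, as the interface text tells. Its arguments: {"type":"object","properties":{"deltas":{"type":"array","items":{"type":"number"}},"newtons":{"type":"number"}},"required":["deltas"]}

```bash
ls; mkdir -p pics; python3 - <<'E'
from workcell import monitor,get_image,get_calibration
import cv2
for n in("scene","top"):
    cv2.imwrite(f"pics/{n}0.png",get_image(n)); print(n,get_calibration(n))
print(monitor.sense())
E
```

```text
pics
scene {'vfov': 48.361812049380816, 'cx': 316.6076435249056, 'cy': 229.7506165665336, 'rvec': array([ 1.15632727,  2.1640213 , -1.14693999]), 'tvec': array([ 323.72137391, -198.7370983 , 1729.13617557])}
top {'vfov': 52.74492704204761, 'cx': 320.6512362771636, 'cy': 245.49341588241663, 'rvec': array([ 2.07225349, -2.15470308,  0.22970855]), 'tvec': array([ 11.16532778, 575.66871488, 922.300543  ])}
{'time_s': 0.1, 'joints': array([ 5.99272276e+01,  5.03828834e+00,  7.86172105e+01,  8.83319334e-05,
        9.64617188e+01, -5.90629203e+00]), 'joint_velocities': array([ 0.08566942, -0.1337222 , -0.15038002,  0.07607555, -0.07912474,
       -0.08412085]), 'joint_efforts': array([ 2.95293510e-03, -3.53013396e+01, -3.14219964e+01, -1.81597356e-04,
        7.86497985e-03,  6.61845661e-06]), 'eef_pos': array([224.93669675, 501.41411216, 230.21363101]), 'eef_rot': array([[-9.12359738e-01,  4.09388146e-01, -1.02649200e-03],
       [ 4.09389378e-01,  9.12358047e-01, -1.76967562e-03],
       [ 2.12044012e-04, -2.03481570e-03, -9.99997907e-01]]), 'contact_force': array([-0.85242807,  0.2611921 ,  0.0062086 ]), 'ft_torque': array([-0.0007655 ,  0.00841439, -0.03191543]), 'grasp_force': 0.0, 'gripper_width': 0.9992073650565811}
```

View pics/scene0.png

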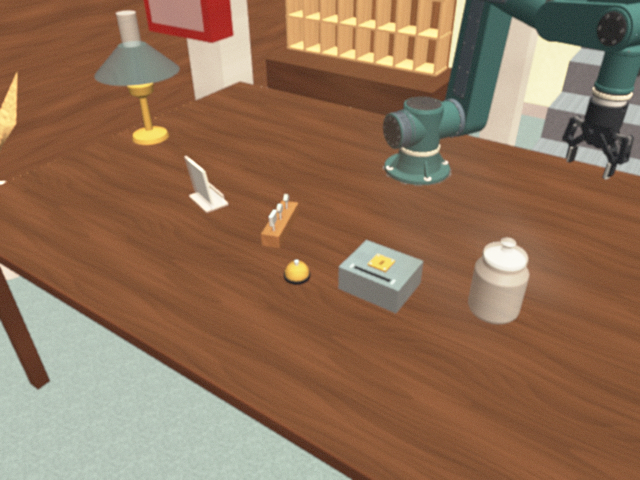

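View pics/top0.png

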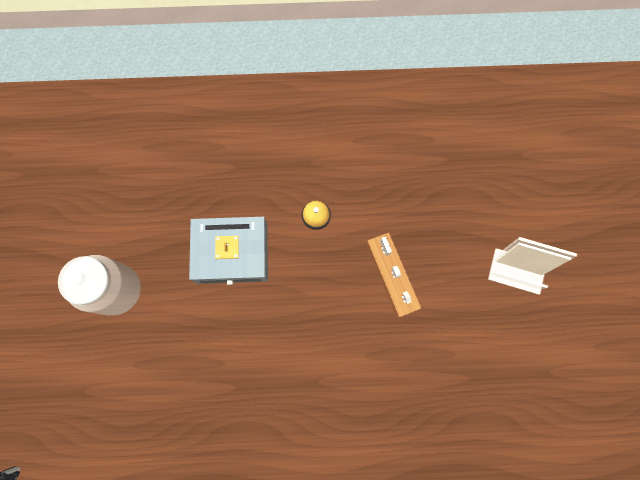

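The scene view shows the rest at about (280,222), the box at (381,272), the bell at (297,271), the jar at (498,285) and the card stand at (205,185). In the top view the rest runs from (378,238) to (410,312), with keys at (387,245), (396,272) and (407,297). The lock plate is at (227,247), and the bell is at (316,213). I'll enlarge both.

```bash
python3 - <<'E'
import cv2,numpy as np
t=cv2.imread("pics/top0.png");s=cv2.imread("pics/scene0.png")
r=lambda i,x,y,w,h,k:cv2.resize(i[y:y+h,x:x+w],None,fx=k,fy=k,interpolation=cv2.INTER_CUBIC)
A=r(t,360,228,70,95,6)[:, :]; B=r(s,255,185,50,70,6)[:,:]
C=r(t,200,225,55,45,4)
H=np.zeros((590,780,3),np.uint8); H[:570,:420]=A; H[:420,440:740]=B; H[425:590,440:660]=C[:165]
cv2.imwrite("pics/crop0.png",H)
E
```

```text
(no output)
```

View pics/crop0.png

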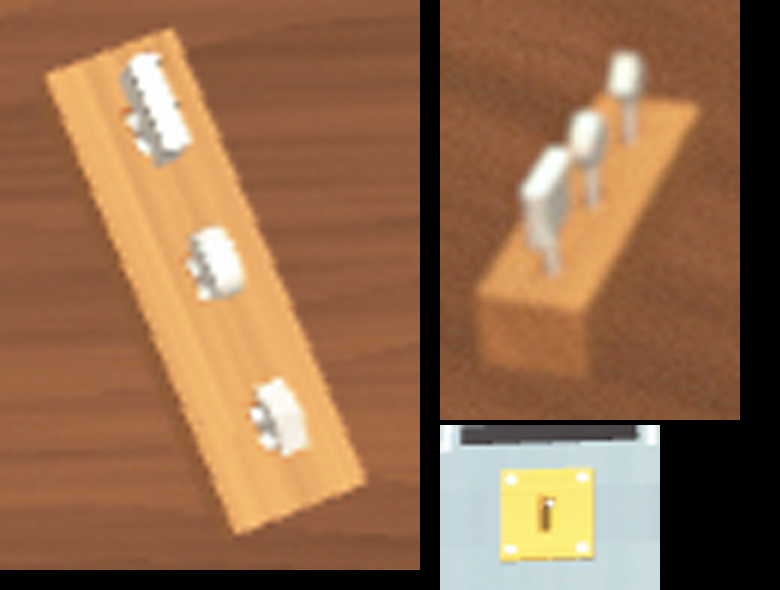

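The square-bowed key is the one at the far (+x) end of the rest: its bow top is centred near top pixel (386.5,245), and in the scene view it is the nearest key, near (271,218). The plate and slot are at about (227,247). Next I'll measure these.

```bash
cat > h.py <<'E'
import cv2,numpy as np
from workcell import monitor,get_image,get_calibration
class Cam:
    def __init__(s,n):
        c=get_calibration(n); f=240/np.tan(np.radians(c["vfov"]/2))
        s.K=np.array([[f,0,c["cx"]],[0,f,c["cy"]],[0,0,1]]); s.rv=c["rvec"]; s.t=c["tvec"]
        s.R=cv2.Rodrigues(s.rv)[0]; s.C=-s.R.T@s.t
    def ray(s,p): d=s.R.T@np.linalg.inv(s.K)@np.array([p[0],p[1],1.]); return d/np.linalg.norm(d)
    def plane(s,p,z): d=s.ray(p); return s.C+d*(z-s.C[2])/d[2]
    def proj(s,P): return cv2.projectPoints(np.float64(P).reshape(-1,1,3),s.rv,s.t,s.K,None)[0].reshape(-1,2)
def tri(a,p,b,q):
    d,e=a.ray(p),b.ray(q); l=np.linalg.lstsq(np.c_[d,-e],b.C-a.C,rcond=None)[0]
    P,Q=a.C+l[0]*d,b.C+l[1]*e; return (P+Q)/2,np.linalg.norm(P-Q)
T,S=Cam("top"),Cam("scene")
def blobs(im,lo,hi,roi,k=1,amin=10):
    x,y,w,h=roi; im=cv2.resize(im[y:y+h,x:x+w],None,fx=k,fy=k,interpolation=cv2.INTER_CUBIC)
    m=cv2.inRange(cv2.cvtColor(im,cv2.COLOR_BGR2HSV),lo,hi)
    cs=[c for c in cv2.findContours(m,cv2.RETR_EXTERNAL,cv2.CHAIN_APPROX_NONE)[0] if cv2.contourArea(c)>amin*k*k]
    return [((c.reshape(-1,2)+.5)/k-.5+[x,y]).astype(np.float32) for c in cs]
E
python3 - <<'E'
from h import *
np.set_printoptions(precision=1,suppress=True)
t=cv2.imread("pics/top0.png");s=cv2.imread("pics/scene0.png")
print("C",T.C,S.C)
for name,im,cam,lo,hi,roi,z in[
 ("rest",t,T,(8,90,170),(22,200,255),(360,225,70,100),36),
 ("plate",t,T,(22,90,150),(35,255,255),(205,228,45,40),70),
 ("boxtop",t,T,(85,10,130),(110,90,255),(180,210,95,80),65),
 ("keyT",t,T,(0,0,215),(180,45,255),(375,230,28,30),84),
 ("plateS",s,S,(20,100,150),(35,255,255),(360,245,45,35),70),
 ("bell",t,T,(18,100,100),(35,255,255),(295,190,45,45),40)]:
  for c in blobs(im,lo,hi,roi,6):
    r=cv2.minAreaRect(c); b=cv2.boxPoints(r); W=np.array([cam.plane(p,z) for p in b])
    print(name,np.array(r[0]),np.array(r[1]),r[2]); print(W[:,:2].tolist(), "ctr",W.mean(0), "sides",np.linalg.norm(np.diff(W[:3],axis=0),axis=1))
    e=np.diff(W[:3],axis=0)[:,:2]; print(" ang",np.degrees(np.arctan2(e[:,1],e[:,0])))
# tri plate center & rest corners
E
python3 - <<'E'
import cv2,numpy as np
s=cv2.imread("pics/scene0.png");t=cv2.imread("pics/top0.png")
g=cv2.cvtColor(t,cv2.COLOR_BGR2HSV)[:,:,2]; print(g[240:256,220:234])
h=np.hstack([cv2.resize(s[205:235,260:295],None,fx=11,fy=11,interpolation=cv2.INTER_CUBIC),cv2.resize(t[232:262,372:402],None,fx=11,fy=11,interpolation=cv2.INTER_CUBIC)]); cv2.imwrite("pics/crop1.png",h)
E
```

```text
C [ 371.2   -0.6 1021.9] [1451.5  599.7  817.1]
rest [394.  273.9] [84.4 25.1] 67.28165435791016
[[589.2837386059741, -106.8332421090494], [608.2177297979702, -156.6093822121211], [443.4424255182732, -211.5159183812371], [425.8365215208273, -163.14958342248394]] ctr [ 516.7 -159.5   36. ] sides [ 53.3 173.7]
 ang [ -69.2 -161.6]
plate [226.3 247. ] [22.8 23.2] 90.0
[[602.3708481958777, 201.58036877796462], [600.5648735214945, 154.88224299342863], [553.6809967282692, 155.05712557333874], [555.4751648839471, 201.2891402191155]] ctr [578.  178.2  70. ] sides [46.7 46.9]
 ang [-92.2 179.8]
boxtop [226.6 248. ] [61.4 75.8] 88.89118957519531
[[642.5795971976415, 257.29146642687687], [639.7180742866361, 102.49042038495662], [513.009888520045, 102.01105337062049], [515.9303991150268, 252.69972170990195]] ctr [577.8 178.6  65. ] sides [154.8 126.7]
 ang [ -91.1 -179.8]
keyT [386.1 244.5] [16.9  5. ] 68.7494125366211
[[582.2621205621111, -131.1436820844031], [585.5666668313833, -140.56767426233694], [553.1938277044569, -150.52337029635862], [549.9383332331738, -141.15602714036226]] ctr [ 567.7
[... 838 characters left out ...]
1 251 251 241 222 215 254 239 251 251 251 251 251]
 [252 252 252 252 239 221 137 208 241 251 252 252 252 252]
 [252 252 252 252 239 191 145 207 250 252 252 252 252 252]
 [252 252 252 252 240 190 145 208 250 252 252 252 252 252]
 [252 252 252 252 239 189 144 205 250 252 252 252 251 252]
 [252 252 252 252 241 191 144 208 250 252 252 252 252 252]
 [252 252 252 252 245 195 146 210 251 252 252 252 252 252]
 [252 253 252 253 247 232 210 238 251 253 253 253 253 253]
 [252 252 252 252 253 252 252 252 252 252 252 252 252 252]
 [253 253 253 253 253 253 253 253 253 253 253 253 253 253]
 [253 253 253 253 252 252 252 252 252 252 252 252 252 252]
 [253 253 253 253 252 252 252 252 252 252 252 252 252 252]]
```

View pics/crop1.png

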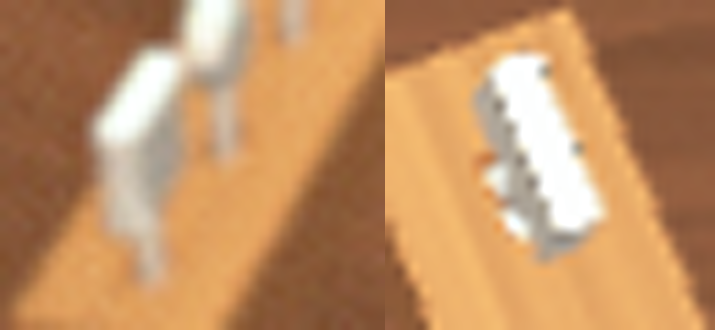

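The key's bow top face centre is at top pixel (386.1,244.3) and scene pixel (272,213). It leans a little, and its x axis is about 18° from world x. First move: turn the tool about +42° in world yaw.

step_arm(
  deltas=[0.6,0,0,0,0,0,-7,0.6,0,0,0,0,0,-7,0.6,0,0,0,0,0,-7,0.6,0,0,0,0,0,-7,0.6,0,0,0,0,0,-7,0.6,0,0,0,0,0,-7],
  newtons=60,
)

```text
time_s: 0.6
eef_pos: [225.0, 501.5, 230.6]
eef_rot: [[-0.95, -0.312, -0.001], [-0.312, 0.95, -0.001], [0.001, -0.001, -1.0]]
contact_force: [-0.0, 0.1, 0.4]
gripper_width: 0.601
grasp_force: 0.0
```

```bash
cat >> h.py <<'E'
def delta(target):
    s=monitor.sense(); d=s["eef_rot"].T@(np.array(target)-s["eef_pos"])/10
    y=s["eef_rot"][:,1]; print("t",round(s["time_s"],2),"pos",s["eef_pos"].round(1),"yawY",np.degrees(np.arctan2(y[1],y[0])).round(2),"tilt z",s["eef_rot"][:,2].round(3),"F",s["contact_force"].round(1),"grip",round(s["grasp_force"],1),round(s["gripper_width"],3),"j6",round(s["joints"][5],1)); print("delta cm",d.round(2))
def edges(c,eps):  # fit lines to polygon sides, return corners (px) and line dirs
    P=cv2.approxPolyDP(c.reshape(-1,1,2),eps,True).reshape(-1,2); L=[]
    for i in range(len(P)):
        a,b=P[i],P[(i+1)%len(P)]; u=(b-a)/np.linalg.norm(b-a); r=c-a
        k=(abs(r@[-u[1],u[0]])<1)&(r@u>1.2)&(r@u<np.linalg.norm(b-a)-1.2)
        L.append(cv2.fitLine(c[k],cv2.DIST_L2,0,.01,.01).ravel())
    return P,L
E
python3 - <<'E'
from h import *
np.set_printoptions(precision=1,suppress=True)
t=cv2.imread("pics/top0.png");s=cv2.imread("pics/scene0.png")
def show(n,im,cam,lo,hi,roi,z,eps):
    c=max(blobs(im,lo,hi,roi,6),key=cv2.contourArea); P,L=edges(c,eps); print(n)
    for i in range(len(P)):
        v=L[i]; a=cam.plane(v[2:]-10*v[:2],z);b=cam.plane(v[2:]+10*v[:2],z); d=b-a
        A=cam.plane(P[i],z)
        print("  px",P[i],"W",A[:2],"ang %.1f"%(np.degrees(np.arctan2(d[1],d[0]))%180))
show("rest",t,T,(8,90,170),(22,200,255),(360,225,70,100),36,2)
show("box",t,T,(85,10,130),(110,90,255),(180,210,95,80),65,3)
show("plate",t,T,(22,90,150),(35,255,255),(205,228,45,40),70,2)
show("plateS",s,S,(20,100,150),(35,255,255),(360,245,45,35),70,2)
show("restS",s,S,(5,90,150),(25,220,255),(250,190,55,60),36,2)
print("bow top",tri(T,(386.1,244.3),S,(272.2,213.1)), T.plane((386.1,244.3),84))
print("plate",tri(T,(226.3,247),S,(380.9,262.4)))
delta([568,-141,150])
E
```

```text
rest
  px [387.8 232.1] W [ 604.2 -153.2] ang 108.9
  px [367.1 241.2] W [ 586.2 -108.7] ang 18.9
  px [397.6 315.1] W [ 431.2 -161.3] ang 71.1
  px [400.9 316.4] W [ 428.2 -167.9] ang 108.9
  px [420.4 308.4] W [ 442.7 -208.6] ang 175.3
  px [420.8 305.6] W [ 448.4 -209.7] ang 19.2
box
  px [263.6 217.1] W [638.6 103.1] ang 89.7
  px [190.9 218.9] W [640.5 251.5] ang 179.8
  px [189.6 278.6] W [517.5 252.1] ang 89.8
  px [264.2 276.4] W [516.1 103.6] ang 179.7Traceback (most recent call last):
  File "<stdin>", line 12, in <module>
  File "<stdin>", line 5, in show
  File "h.py", line 28, in edges
    L.append(cv2.fitLine(c[k],cv2.DIST_L2,0,.01,.01).ravel())
             ~~~~~~~~~~~^^^^^^^^^^^^^^^^^^^^^^^^^^^^
cv2.error: OpenCV(4.12.0) /io/opencv/modules/imgproc/src/linefit.cpp:50: error: (-215:Assertion failed) count > 0 in function 'fitLine2D_wods'
```

```bash
python3 - <<'E'
from h import *
np.set_printoptions(precision=1,suppress=True)
print("bow top",tri(T,(386.1,244.3),S,(272.2,213.1)), T.plane((386.1,244.3),84))
print("plate",tri(T,(226.3,247),S,(380.9,262.4)))
print("gripper px",T.proj([225,501.5,230]),S.proj([225,501.5,230]))
delta([567.5,-140.5,180])
E
```

```text
bow top (array([ 568.6, -141.4,   83.2]), np.float64(1.086501890686155)) [ 568.1 -140.8   84. ]
plate (array([578.6, 178.1,  68. ]), np.float64(1.2245002817329669))
gripper px [[ -5.8 459.7]] [[586. 174.]]
t 0.6 pos [225.  501.5 230.6] yawY 108.18 tilt z [-0. -0. -1.] F [-0.   0.1  0.4] grip 0.0 0.601 j6 -48.3
delta cm [-12.5 -71.7   5.1]
```

step_arm(
  deltas=[0.6,-0.6,-3.6,0,0,0,0,0.6,-0.6,-3.6,0,0,0,0,0.6,-0.6,-3.6,0,0,0,0,0.6,-0.6,-3.6,0,0,0,0,0.6,-0.6,-3.6,0,0,0,0,0.6,-0.6,-3.6,0,0,0,0,0.6,-0.6,-3.6,0,0,0,0,0.6,-0.6,-3.6,0,0,0,0,0.6,-0.6,-3.6,0,0,0,0,0.6,-0.6,-3.6,0,0,0,0],
)

```text
time_s: 1.43
eef_pos: [392.7, 175.8, 231.0]
eef_rot: [[-0.952, -0.306, -0.0], [-0.306, 0.952, 0.0], [0.0, 0.0, -1.0]]
contact_force: [0.5, 0.1, -0.3]
gripper_width: 0.603
grasp_force: 0.0
```

step_arm(
  deltas=[0.6,-0.6,-3.6,0.5,0,0,0,0.6,-0.6,-3.6,0.5,0,0,0,0.6,-0.6,-3.6,0.5,0,0,0,0.6,-0.6,-3.6,0.5,0,0,0,0.6,-0.6,-3.6,0.5,0,0,0,0.6,-0.6,-3.6,0.5,0,0,0,0.6,-0.6,-3.6,0.5,0,0,0,0.6,-0.6,-3.6,0.5,0,0,0,0.6,-0.6,-3.6,0.5,0,0,0,0.6,-0.6,-3.2,0.5,0,0,-0.8],
)

```text
time_s: 2.27
eef_pos: [558.9, -145.2, 180.2]
eef_rot: [[-0.948, -0.319, -0.001], [-0.319, 0.948, 0.0], [0.001, 0.001, -1.0]]
contact_force: [0.3, 0.1, -0.0]
gripper_width: 0.597
grasp_force: 0.0
```

step_arm(
  deltas=[0.6,0,0,0,0,0,0,0.6,0,0,0,0,0,0],
)

```text
time_s: 2.43
eef_pos: [558.3, -144.2, 179.4]
eef_rot: [[-0.948, -0.317, -0.003], [-0.317, 0.948, 0.002], [0.003, 0.003, -1.0]]
contact_force: [-0.0, 0.0, 0.3]
gripper_width: 0.604
grasp_force: 0.0
```

```bash
python3 - <<'E'
from h import *
delta([568,-141,130])
cv2.imwrite("pics/t1.png",get_image("top")); cv2.imwrite("pics/s1.png",get_image("scene"))
a=cv2.imread("pics/t1.png")[200:320,340:460];b=cv2.imread("pics/s1.png")[140:260,220:340]
cv2.imwrite("pics/c1.png",cv2.resize(np.hstack([a,b]),None,fx=3.3,fy=3.3,interpolation=cv2.INTER_CUBIC))
E
```

```text
t 2.43 pos [ 558.3 -144.2  179.4] yawY 108.47 tilt z [-0.003  0.002 -1.   ] F [-0.   0.   0.3] grip 0.0 0.604 j6 -128.6
delta cm [-1.04 -0.01  4.93]
```

View pics/c1.png

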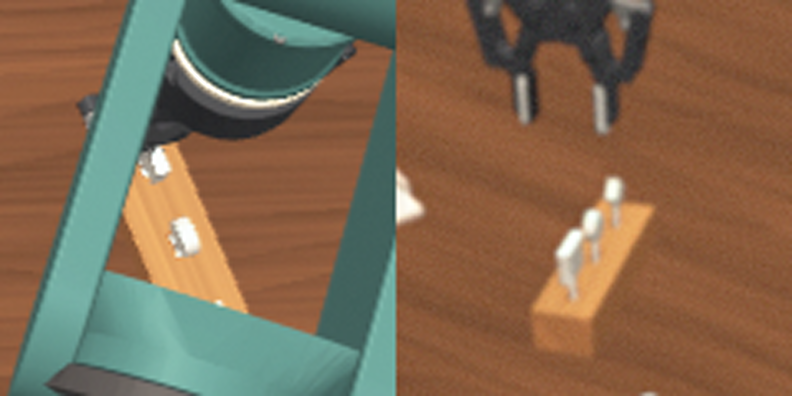

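The scene view shows the open fingertips at about px (259,177) and (283,179), over the rest; the square key is nearest, at (273,218). I'll align and descend part way.

step_arm(
  deltas=[0.6,-0.5,0,1.0,0,0,-0.5,0.6,-0.5,0,1.0,0,0,0,0.6,0,0,1.2,0,0,0,0.6,0,0,1.2,0,0,0,0.6,0,0,1.2,0,0,0,0.6,0,0,1.2,0,0,0,0.6,0,0,0,0,0,0,0.6,0,0,0,0,0,0],
)

```text
time_s: 3.2
eef_pos: [567.3, -139.5, 111.7]
eef_rot: [[-0.945, -0.328, -0.003], [-0.328, 0.945, 0.001], [0.002, 0.002, -1.0]]
contact_force: [1.2, -0.4, 0.2]
gripper_width: 0.604
grasp_force: 0.0
```

```bash
python3 - <<'E'
from h import *
delta([568,-141,53])
s=monitor.sense(); p=s["eef_pos"]; R=s["eef_rot"]
print(S.proj([558.3,-144.2,179.4]),"tcp-5mm",S.proj(p-5*R[:,2]),"bow ctr top",S.proj([568.3,-141,84]),"tips",S.proj([p-5*R[:,2]+25.5*R[:,1],p-5*R[:,2]-25.5*R[:,1]]))
b=get_image("scene");cv2.imwrite("pics/s2.png",b)
cv2.imwrite("pics/c2.png",cv2.resize(b[165:245,235:315],None,fx=7,fy=7,interpolation=cv2.INTER_CUBIC))
E
```

```text
t 3.2 pos [ 567.3 -139.5  111.7] yawY 109.13 tilt z [-0.003  0.001 -1.   ] F [ 1.2 -0.4  0.2] grip 0.0 0.604 j6 -128.5
delta cm [-0.04 -0.17  5.87]
[[271.87650101 177.99461824]] tcp-5mm [[272.55856066 201.90673953]] bow ctr top [[272.57592297 212.88096645]] tips [[282.22651216 203.18227055]
 [262.97060007 200.64176203]]
```

View pics/c2.png

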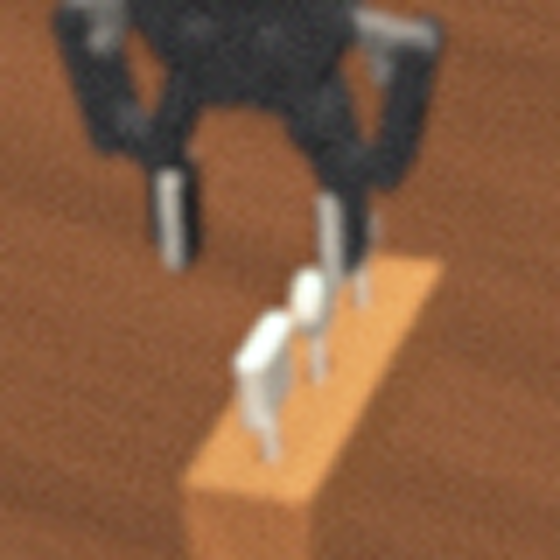

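The fingertips straddle the bow: tips at about (260,203) and (284,204), bow top at (273,213). That agrees with the predicted projection. I'll descend and grip.

step_arm(
  deltas=[0.6,0,-0.15,1.0,0,0,0,0.6,0,0,1.0,0,0,0,0.6,0,0,1.0,0,0,0,0.6,0,0,1.0,0,0,0,0.6,0,0,1.0,0,0,0,0.6,0,0,0.8,0,0,0,0.6,0,0,0,0,0,0,0.6,0,0,0,0,0,0],
)

```text
time_s: 3.92
eef_pos: [568.1, -141.0, 54.3]
eef_rot: [[-0.945, -0.328, -0.002], [-0.328, 0.945, 0.001], [0.001, 0.001, -1.0]]
contact_force: [0.9, 0.2, 0.6]
gripper_width: 0.598
grasp_force: 0.0
```

step_arm(
  deltas=[0.3,0,0,0,0,0,0,0.25,0,0,0,0,0,0,0.2,0,0,0,0,0,0,0.15,0,0,0,0,0,0,0.1,0,0,0,0,0,0,0,0,0,0,0,0,0,0,0,0,0,0,0,0,0,0,0,0,0,0,0,0,0,0,0,0,0,0],
  newtons=50,
)

```text
time_s: 4.67
eef_pos: [569.0, -141.2, 56.0]
eef_rot: [[-0.945, -0.328, 0.001], [-0.328, 0.945, -0.0], [-0.001, -0.0, -1.0]]
contact_force: [-0.3, 0.3, 4.3]
gripper_width: 0.093
grasp_force: 51.0
```

```bash
python3 - <<'E'
from h import *
delta([568,-141,53]); print(monitor.sense()["ft_torque"])
E
```

```text
t 4.67 pos [ 569.  -141.2   56. ] yawY 109.13 tilt z [ 0.001 -0.    -1.   ] F [-0.3  0.3  4.3] grip 51.0 0.093 j6 -128.6
delta cm [0.09 0.05 0.3 ]
[0.11195635 0.1338672  0.00996196]
```

step_arm(
  deltas=[0,0,0,-0.4,0,0,0,0,0,0,-0.8,0,0,0,0,0,0,-1.0,0,0,0,0,0,0,-1.2,0,0,0,0,0,0,-1.2,0,0,0,0,0,0,-1.4,0,0,0,0,0,0,-2.0,0,0,0,0,0,0,-2.0,0,0,0,0,0,0,0,0,0,0,0,0,0,0,0,0,0],
)

```text
time_s: 5.5
eef_pos: [569.7, -141.7, 157.8]
eef_rot: [[-0.945, -0.328, 0.005], [-0.328, 0.945, -0.002], [-0.004, -0.003, -1.0]]
contact_force: [-0.1, -0.3, -1.4]
gripper_width: 0.094
grasp_force: 50.3
```

```bash
python3 - <<'E'
from h import *
delta([578,178,160])
b=get_image("scene");cv2.imwrite("pics/s3.png",b)
s=monitor.sense();p=s["eef_pos"];print("tip px if straight",S.proj([p+[0,0,-41],p+[0,0,2]]))
cv2.imwrite("pics/c3.png",cv2.resize(b[150:240,235:325],None,fx=6.5,fy=6.5,interpolation=cv2.INTER_CUBIC))
E
```

```text
t 5.5 pos [ 569.7 -141.7  157.8] yawY 109.13 tilt z [ 0.005 -0.002 -1.   ] F [-0.1 -0.3 -1.4] grip 50.3 0.094 j6 -128.6
delta cm [-11.26  29.93  -0.27]
tip px if straight [[271.69004303 202.59863692]
 [270.69604602 187.7273948 ]]
```

View pics/c3.png

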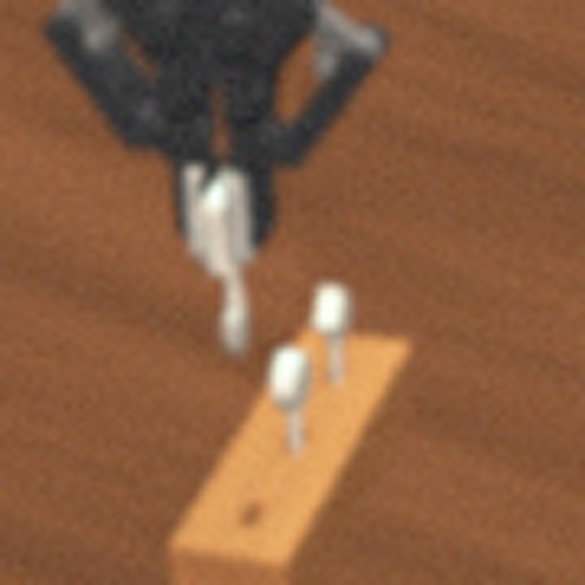

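The key is held and out of the rest: the tip is at px (271,204), within 1–2 mm of the straight prediction. Both spare keys still stand. I'll carry it above the keyhole, then turn it broadside to the scene camera to measure in-plane lean.

step_arm(
  deltas=[0,-1.1,3.0,0,0,0,0,0,-1.1,3.0,0,0,0,0,0,-1.1,3.0,0,0,0,0,0,-1.1,3.0,0,0,0,0,0,-1.1,3.0,0,0,0,0,0,-1.1,3.0,0,0,0,0,0,-1.1,3.0,0,0,0,0,0,-1.1,3.0,0,0,0,0,0,-1.1,3.0,0,0,0,0,0,-1.2,3.0,0,0,0,0],
)

```text
time_s: 6.38
eef_pos: [573.8, 179.8, 153.0]
eef_rot: [[-0.945, -0.328, -0.004], [-0.328, 0.945, -0.001], [0.004, 0.0, -1.0]]
contact_force: [0.5, -1.1, -0.8]
gripper_width: 0.096
grasp_force: 50.4
```

step_arm(
  deltas=[0,0,0,0,0,0,7,0,0,0,0,0,0,7,0,0,0,0,0,0,7,0,0,0,0,0,0,7,0,0,0,0,0,0,7,0,0,0,0,0,0,7,0,0,0,0,0,0,7,0,0,0,0,0,0,7,0,0,0,0,0,0,7,0,0,0,0,0,0,7],
)

```text
time_s: 7.22
eef_pos: [574.0, 178.3, 152.9]
eef_rot: [[-0.626, 0.779, -0.004], [0.78, 0.626, -0.001], [0.002, -0.004, -1.0]]
contact_force: [0.3, -0.4, -0.6]
gripper_width: 0.097
grasp_force: 50.4
```

step_arm(
  deltas=[0,0,0,0,0,0,7,0,0,0,0,0,0,6,0,0,0,0,0,0,0,0,0,0,0,0,0,0],
)

```text
time_s: 7.55
eef_pos: [574.3, 178.4, 153.5]
eef_rot: [[-0.443, 0.897, -0.003], [0.897, 0.443, -0.001], [0.001, -0.003, -1.0]]
contact_force: [0.6, -0.6, -1.1]
gripper_width: 0.099
grasp_force: 50.4
```

```bash
python3 - <<'E'
from h import *
delta([578,178,160])
b=get_image("scene");cv2.imwrite("pics/s4.png",b); t=get_image("top");cv2.imwrite("pics/t4.png",t)
s=monitor.sense();p=s["eef_pos"];print("axis px tip,tcp,bow",S.proj([p+[0,0,-44],p+[0,0,-1],p+[0,0,29]]),T.proj([p+[0,0,-44],p]))
r=lambda i,x,y,w,h,k:cv2.resize(i[y:y+h,x:x+w],None,fx=k,fy=k,interpolation=cv2.INTER_CUBIC)
cv2.imwrite("pics/c4.png",np.hstack([r(b,345,205,70,80,7),r(t,190,205,40,80,7)]))
E
```

```text
t 7.55 pos [574.3 178.4 153.5] yawY 26.29 tilt z [-0.003 -0.001 -1.   ] F [ 0.6 -0.6 -1.1] grip 50.4 0.099 j6 -14.4
delta cm [-0.2   0.31 -0.65]
axis px tip,tcp,bow [[383.2786785  246.56658956]
 [384.47926592 230.69359112]
 [385.3469202  219.22231065]] [[222.26299678 244.35609506]
 [217.56566987 239.31182237]]
```

View pics/c4.png

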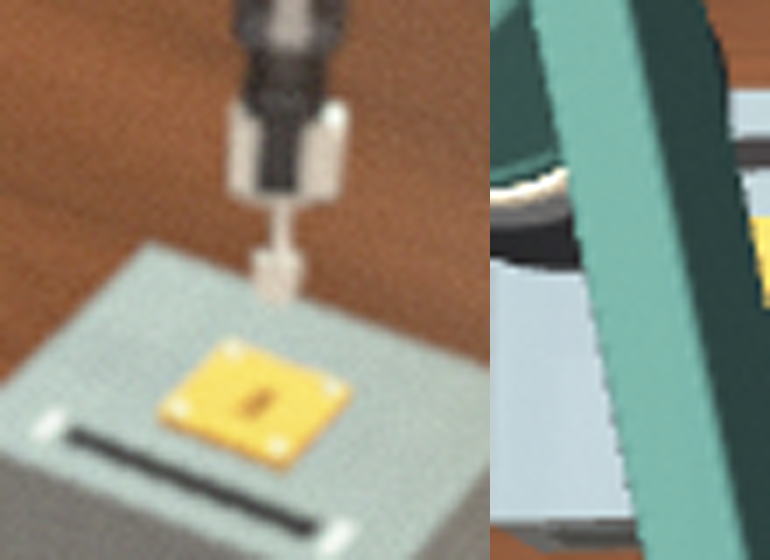

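Broadside, the key looks parallel to the tool axis: tip at crop (277,300), bow from 229 to 340 across. It may sit 1–3 mm off-centre along tool x. The slot shows at scene px (381.6,262.6). I'll measure this at sub-pixel level.

```bash
python3 - <<'E'
from h import *
b=cv2.imread("pics/s4.png"); hsv=cv2.cvtColor(b,cv2.COLOR_BGR2HSV).astype(int)
print("V");print(hsv[214:252,374:398,2]); 
print("S");print(hsv[230:252,374:394,1])
p=np.array([574.3,178.4,153.5]); x=np.array([-.443,.897,0])
for o in(0,1,2,3): print(o,S.proj([p+[0,0,-44]+o*x,p+[0,0,-20]+o*x,p+[0,0,10]+o*x]).round(2).tolist())
print("hole",S.proj([578,178,70]),"slotends",S.proj([[569.5,178,70],[586.5,178,70]]), "bit width px",S.proj([p+[0,0,-30]-7*x,p+[0,0,-30]+7*x]))
E
```

```text
V
[[135 131 136 136 128 120  86  58  60  65  77  80  81  78  70  62  62  88
  119 134 139 133 136 136]
 [136 135 138 136 130 110  80  56  50  66  75  80  80  76  69  67  69  88
  117 132 141 134 137 138]
 [141 145 140 140 128 107  70  57  55  66  69  75  73  70  67  61  61  86
  114 128 130 129 134 137]
 [146 146 146 142 134 103  66  47  58  67  67  71  72  66  60  61  66  90
  117 126 129 128 132 132]
 [148 144 147 146 142 103  70  60  73  76  76  75  67  78  70  64  63  93
  116 129 127 129 125 131]
 [145 148 148 151 158 120  73  61  73  77  74  82  85  79  75  67  73 113
  157 166 144 132 128 134]
 [150 147 152 166 173 151  97  64  62  72  71  77  76  76  76  66  84 168
  220 214 168 136 134 130]
 [149 150 148 164 182 169 130  92  72  66  71  64  66  66  79  80 122 203
  247 241 188 138 134 132]
 [148 150 149 164 183 192 171 143  98  65  67  66  68  76  96 126 153 211
  239 233 185 142 133 133]
 [144 151 149 161 192 201 192 163 111  70  74  73  65  79 128 163 192 210
  226 221 182 138 139 139]
 [143 145 146 165 194 210 198 167 119  79  69  73  73 100 148 186 207 208
  219 215 170 
[... 4315 characters left out ...]
 19  17  14  15  21  29  53  71
   91 110]
 [ 28  20  18  18  21  24  22  20  19  15  11  14  16  21  22  15  15  22
   32  49]
 [ 21  23  24  21  22  20  18  22  16  18  19  21  17  19  21  19  21   9
   18  19]
 [ 24  22  21  21  21  19  21  18  20  21  23  23  20  19  19  22  20  19
   19  17]]
0 [[383.31, 246.74], [383.97, 237.97], [384.82, 226.72]]
1 [[383.76, 246.77], [384.43, 238.0], [385.29, 226.75]]
2 [[384.21, 246.81], [384.88, 238.03], [385.75, 226.78]]
3 [[384.66, 246.84], [385.34, 238.07], [386.21, 226.81]]
hole [[381.31503874 261.52741464]] slotends [[383.09474774 259.61407052]
 [379.51828594 263.45908234]] bit width px [[380.52086526 241.42491734]
 [386.87038898 241.87505854]]
```

step_arm(
  deltas=[0,0,0,0,0,0,-7,0,0,0,0,0,0,-7,0,0,0,0,0,0,-7,0,0,0,0,0,0,-7,0,0,0,0,0,0,-7,0,0,0,0,0,0,-7,0,0,0,0,0,0,-7,0,0,0,0,0,0,-7,0,0,0,0,0,0,-7,0,0,0,0,0,0,-0.6],
)

```text
time_s: 8.48
eef_pos: [575.0, 178.6, 155.0]
eef_rot: [[-1.0, 0.001, -0.001], [0.001, 1.0, -0.0], [0.001, -0.0, -1.0]]
contact_force: [-0.4, 1.0, -0.5]
gripper_width: 0.096
grasp_force: 50.4
```

step_arm(
  deltas=[0,-0.25,0,1.0,0,0,0,0,-0.2,0,1.0,0,0,0,0,0,0,1.0,0,0,0,0,0,0,0,0,0,0,0,0,0,0,0,0,0],
)

```text
time_s: 8.9
eef_pos: [578.6, 178.3, 123.2]
eef_rot: [[-1.0, 0.005, -0.004], [0.005, 1.0, -0.001], [0.004, -0.001, -1.0]]
contact_force: [0.6, 0.6, -0.9]
gripper_width: 0.097
grasp_force: 50.4
```

```bash
python3 - <<'E'
from h import *
delta([579,178,114])
E
```

```text
t 8.9 pos [578.6 178.3 123.2] yawY 89.69 tilt z [-0.004 -0.001 -1.   ] F [ 0.6  0.6 -0.9] grip 50.4 0.097 j6 -77.9
delta cm [-0.04 -0.03  0.92]
```

step_arm(
  deltas=[0,0,0,0.3,0,0,0,0,0,0,0.3,0,0,0,0,0,0,0.3,0,0,0,0,0,0,0.3,0,0,0,0,0,0,0,0,0,0,0,0,0,0,0,0,0],
)

```text
time_s: 9.4
eef_pos: [579.5, 178.6, 113.1]
eef_rot: [[-1.0, 0.005, -0.0], [0.005, 1.0, 0.0], [0.0, 0.0, -1.0]]
contact_force: [-0.1, -0.4, -1.3]
gripper_width: 0.093
grasp_force: 50.4
```

step_arm(
  deltas=[0,0,0,0.15,0,0,0,0,0,0,0.15,0,0,0,0,0,0,0,0,0,0],
)

```text
time_s: 9.65
eef_pos: [579.5, 178.5, 110.1]
eef_rot: [[-1.0, 0.005, -0.0], [0.005, 1.0, 0.0], [0.0, 0.0, -1.0]]
contact_force: [0.1, 0.3, -0.3]
gripper_width: 0.097
grasp_force: 50.4
```

```bash
python3 - <<'E'
from h import *
delta([579,178,88]); print(monitor.sense()["ft_torque"].round(2))
b=get_image("scene");cv2.imwrite("pics/s5.png",b)
cv2.imwrite("pics/c5.png",cv2.resize(b[215:285,345:415],None,fx=8,fy=8,interpolation=cv2.INTER_CUBIC))
E
```

```text
t 9.65 pos [579.5 178.5 110.1] yawY 89.73 tilt z [-0.  0. -1.] F [ 0.1  0.3 -0.3] grip 50.4 0.097 j6 -78.0
delta cm [ 0.05 -0.06  2.21]
[ 0.   -0.01  0.01]
```

View pics/c5.png

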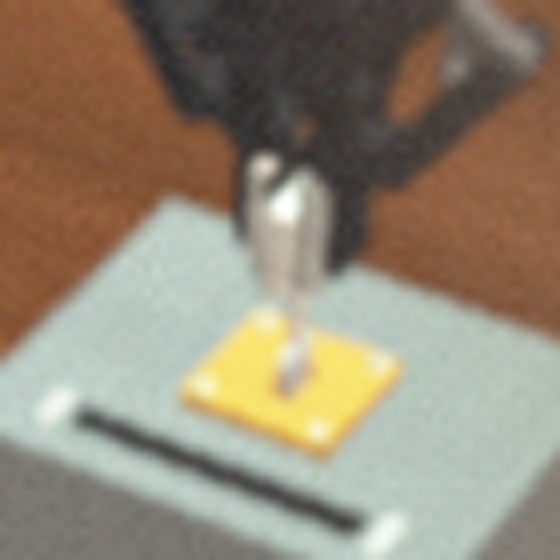

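The key tip is entering the slot at about crop (291,380), with no contact force. I'll keep going down in small steps.

step_arm(
  deltas=[0,0,-0.03,0.15,0,0,0,0,0,0,0.15,0,0,0,0,0,0,0.15,0,0,0,0,0,0,0,0,0,0],
)

```text
time_s: 10.03
eef_pos: [579.4, 178.2, 105.3]
eef_rot: [[-1.0, 0.005, -0.001], [0.005, 1.0, -0.0], [0.001, -0.0, -1.0]]
contact_force: [0.5, -0.3, -1.3]
gripper_width: 0.09
grasp_force: 50.4
```

step_arm(
  deltas=[0,0,0,0.15,0,0,0,0,0,0,0.15,0,0,0,0,0,0,0,0,0,0],
)

```text
time_s: 10.28
eef_pos: [579.4, 178.2, 102.4]
eef_rot: [[-1.0, 0.005, -0.001], [0.005, 1.0, -0.0], [0.001, -0.0, -1.0]]
contact_force: [-0.7, 0.1, -0.5]
gripper_width: 0.096
grasp_force: 50.4
```

step_arm(
  deltas=[0,0,0,0.15,0,0,1,0,0,0,0.15,0,0,-1,0,0,0,0.15,0,0,-1,0,0,0,0,0,0,1],
  newtons=80,
)

```text
time_s: 10.62
eef_pos: [578.8, 178.5, 98.3]
eef_rot: [[-1.0, 0.004, -0.002], [0.004, 1.0, 0.0], [0.002, 0.0, -1.0]]
contact_force: [-4.6, 0.7, 2.3]
gripper_width: 0.083
grasp_force: 82.1
```

step_arm(
  deltas=[0,0,0,0.15,0,0,2,0,0,0,0.15,0,0,-2,0,0,0,0.15,0,0,-2,0,0,0,0,0,0,2],
)

```text
time_s: 10.95
eef_pos: [579.7, 178.6, 94.3]
eef_rot: [[-1.0, 0.004, 0.001], [0.004, 1.0, 0.001], [-0.001, 0.001, -1.0]]
contact_force: [-2.6, 1.0, 2.6]
gripper_width: 0.091
grasp_force: 82.2
```

step_arm(
  deltas=[0,0.05,0,0.15,0,0,2,0,0,0,0.15,0,0,-2,0,0,0,0.15,0,0,-2,0,0,0,0,0,0,2],
)

```text
time_s: 11.28
eef_pos: [580.2, 178.3, 90.0]
eef_rot: [[-1.0, 0.005, 0.003], [0.005, 1.0, 0.0], [-0.003, 0.0, -1.0]]
contact_force: [0.8, 0.3, -0.6]
gripper_width: 0.091
grasp_force: 81.9
```

step_arm(
  deltas=[0,0,0,0.1,0,0,2,0,0,0,0.1,0,0,-2,0,0,0,0,0,0,-2,0,0,0,0,0,0,2],
)

```text
time_s: 11.62
eef_pos: [580.4, 178.4, 88.9]
eef_rot: [[-1.0, 0.005, 0.004], [0.005, 1.0, 0.0], [-0.004, 0.0, -1.0]]
contact_force: [-2.3, 0.1, 5.3]
gripper_width: 0.091
grasp_force: 82.6
```

step_arm(
  deltas=[0,0,0,0.1,0,0,2,0,0,0,0.1,0,0,-2,0,0,0,0.1,0,0,-2,0,0,0,0,0,0,2,0,0,0,0,0,0,0],
)

```text
time_s: 12.03
eef_pos: [580.6, 178.4, 88.7]
eef_rot: [[-1.0, 0.006, 0.005], [0.006, 1.0, 0.001], [-0.005, 0.001, -1.0]]
contact_force: [-5.4, -1.1, 14.9]
gripper_width: 0.091
grasp_force: 84.0
```

```bash
python3 - <<'E'
from h import *
delta([579,178,88]); print(monitor.sense()["ft_torque"].round(2))
b=get_image("scene");cv2.imwrite("pics/s6.png",b)
cv2.imwrite("pics/c6.png",cv2.resize(b[215:285,345:415],None,fx=8,fy=8,interpolation=cv2.INTER_CUBIC))
print("bow top-front if home",S.proj([[578,178,117],[578+17,178,117],[578+17,178,87],[578,178,70]]))
E
```

```text
t 12.03 pos [580.6 178.4  88.7] yawY 89.64 tilt z [ 0.005  0.001 -1.   ] F [-5.4 -1.1 14.9] grip 84.0 0.091 j6 -77.9
delta cm [ 0.16 -0.04  0.07]
[-0.21  1.11 -0.02]
bow top-front if home [[382.56291582 244.78281613]
 [378.88273205 248.58776542]
 [378.1244389  259.41152899]
 [381.31503874 261.52741464]]
```

View pics/c6.png

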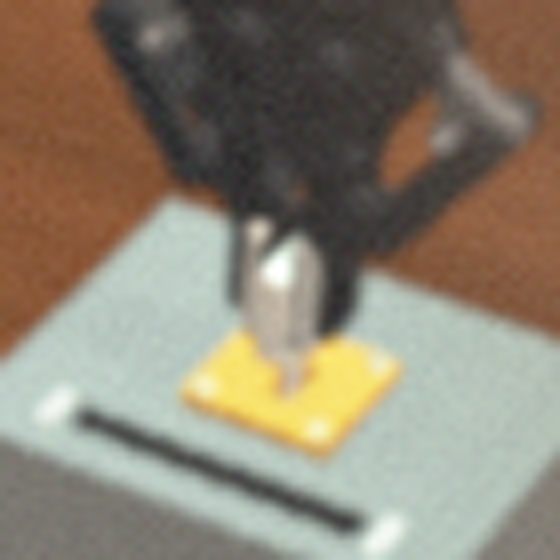

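The bow sits low: its front bottom corner is near crop (262,352), against (265,355) predicted for fully home, and z has stalled at 88.7 under 15 N. I'll press once more with a wiggle to confirm.

step_arm(
  deltas=[0,0,0,0.1,0,0,3,0,0,0,0.1,0,0,-3,0,0,0,0,0,0,-3,0,0,0,0,0,0,3,0,0,0,0,0,0,0],
  newtons=90,
)

```text
time_s: 12.5
eef_pos: [580.8, 178.4, 88.5]
eef_rot: [[-1.0, 0.007, 0.006], [0.007, 1.0, 0.001], [-0.006, 0.001, -1.0]]
contact_force: [-6.6, -1.1, 21.3]
gripper_width: 0.087
grasp_force: 89.1
```

It's solidly on the floor. I'll ease the push and begin the turn.

step_arm(
  deltas=[0,0.03,0,-0.25,0,0,0,0,0,-0.01,0,0,0,6,0,0,-0.01,0,0,0,6,0,0,-0.01,0,0,0,6,0,0,-0.01,0,0,0,6,0,0,0,0,0,0,0],
)

```text
time_s: 13.0
eef_pos: [580.4, 177.2, 88.7]
eef_rot: [[-0.91, 0.415, 0.005], [0.415, 0.91, -0.001], [-0.005, 0.001, -1.0]]
contact_force: [-3.7, -2.7, 13.7]
gripper_width: 0.088
grasp_force: 89.1
```

```bash
python3 - <<'E'
from h import *
delta([579,178,88]); print(monitor.sense()["ft_torque"].round(2))
E
```

```text
t 13.0 pos [580.4 177.2  88.7] yawY 65.49 tilt z [ 0.005 -0.001 -1.   ] F [-3.7 -2.7 13.7] grip 89.1 0.088 j6 -53.8
delta cm [0.16 0.02 0.07]
[-0.54  0.91  0.05]
```

step_arm(
  deltas=[0,0,-0.05,0,0,0,6,0,0,-0.03,0,0,0,6,0,0,-0.03,0,0,0,6,0,0,-0.03,0,0,0,6,0,0,-0.03,0,0,0,6,0,0,-0.03,0,0,0,6,0,0,-0.03,0,0,0,6,0,0,-0.03,0,0,0,6,0,0,0,0,0,0,0],
)

```text
time_s: 13.75
eef_pos: [578.6, 175.1, 88.7]
eef_rot: [[-0.3, 0.954, 0.005], [0.954, 0.3, -0.001], [-0.003, 0.004, -1.0]]
contact_force: [-5.2, -3.1, 13.1]
gripper_width: 0.09
grasp_force: 89.2
```

```bash
python3 - <<'E'
from h import *
delta([579,178,88]); print(monitor.sense()["ft_torque"].round(2))
E
```

```text
t 13.75 pos [578.6 175.1  88.7] yawY 17.49 tilt z [ 0.005 -0.001 -1.   ] F [-5.2 -3.1 13.1] grip 89.2 0.09 j6 -5.9
delta cm [0.27 0.12 0.07]
[-0.65  0.94  0.06]
```

step_arm(
  deltas=[0,0,-0.03,0,0,0,6,0,0,-0.03,0,0,0,6,0,0,-0.03,0,0,0,6,0,0,-0.02,0,0,0,4,0,0,0,0,0,0,0],
)

```text
time_s: 14.17
eef_pos: [577.4, 174.8, 88.7]
eef_rot: [[0.077, 0.997, 0.005], [0.997, -0.077, -0.002], [-0.001, 0.005, -1.0]]
contact_force: [-5.3, -4.1, 13.6]
gripper_width: 0.088
grasp_force: 89.3
```

```bash
python3 - <<'E'
from h import *
delta([579,178,88]); print(monitor.sense()["ft_torque"].round(3))
E
```

```text
t 14.17 pos [577.4 174.8  88.7] yawY -4.44 tilt z [ 0.005 -0.002 -1.   ] F [-5.3 -4.1 13.6] grip 89.3 0.088 j6 16.0
delta cm [0.33 0.13 0.07]
[-0.716  0.999  0.048]
```

step_arm(
  deltas=[0,0,-0.01,0,0,0,2,0,0,-0.01,0,0,0,2,0,0,0,0,0,0,0,0,0,0,0,0,0,0],
)

```text
time_s: 14.5
eef_pos: [577.1, 174.9, 88.8]
eef_rot: [[0.145, 0.989, 0.004], [0.99, -0.145, -0.002], [-0.001, 0.005, -1.0]]
contact_force: [-5.8, -3.7, 13.0]
gripper_width: 0.091
grasp_force: 89.3
```

```bash
python3 - <<'E'
from h import *
delta([579,178,88]); print(monitor.sense()["ft_torque"].round(3))
E
```

```text
t 14.5 pos [577.1 174.9  88.8] yawY -8.31 tilt z [ 0.004 -0.002 -1.   ] F [-5.8 -3.7 13. ] grip 89.3 0.091 j6 19.9
delta cm [0.33 0.14 0.08]
[-0.697  1.115  0.118]
```

step_arm(
  deltas=[0,0,-0.01,0,0,0,2,0,0,-0.01,0,0,0,2,0,0,0,0,0,0,0,0,0,0,0,0,0,0],
)

```text
time_s: 14.83
eef_pos: [576.7, 175.0, 88.7]
eef_rot: [[0.213, 0.977, 0.004], [0.977, -0.213, -0.002], [-0.001, 0.004, -1.0]]
contact_force: [-6.0, -2.6, 14.2]
gripper_width: 0.089
grasp_force: 89.4
```

```bash
python3 - <<'E'
from h import *
delta([579,178,88]); print(monitor.sense()["ft_torque"].round(3))
E
```

```text
t 14.83 pos [576.7 175.   88.7] yawY -12.3 tilt z [ 0.004 -0.002 -1.   ] F [-6.  -2.6 14.2] grip 89.4 0.089 j6 23.9
delta cm [0.34 0.16 0.07]
[-0.68   1.193  0.113]
```

step_arm(
  deltas=[0,0,-0.01,0,0,0,2,0,0,-0.01,0,0,0,2,0,0,0,0,0,0,0,0,0,0,0,0,0,0],
)

```text
time_s: 15.17
eef_pos: [576.6, 175.1, 88.8]
eef_rot: [[0.28, 0.96, 0.004], [0.96, -0.28, -0.002], [-0.0, 0.004, -1.0]]
contact_force: [-6.1, -2.9, 14.0]
gripper_width: 0.085
grasp_force: 89.4
```

```bash
python3 - <<'E'
from h import *
delta([579,178,88]); print(monitor.sense()["ft_torque"].round(3))
E
```

```text
t 15.17 pos [576.6 175.1  88.8] yawY -16.27 tilt z [ 0.004 -0.002 -1.   ] F [-6.1 -2.9 14. ] grip 89.4 0.085 j6 27.9
delta cm [0.34 0.15 0.08]
[-0.612  1.124  0.251]
```

The torque has risen to 0.25 N m, well above the lock spring's 0.07, so the plug is at its stop. I'll hold briefly to check it's steady, then hand in.

step_arm(
  deltas=[0,0,0,0,0,0,0,0,0,0,0,0,0,0,0,0,0,0,0,0,0,0,0,0,0,0,0,0,0,0,0,0,0,0,0,0,0,0,0,0,0,0],
)

```text
time_s: 15.67
eef_pos: [576.5, 175.1, 88.8]
eef_rot: [[0.28, 0.96, 0.004], [0.96, -0.28, -0.001], [-0.0, 0.004, -1.0]]
contact_force: [-5.6, -3.1, 14.1]
gripper_width: 0.084
grasp_force: 89.4
```

```bash
python3 - <<'E'
from h import *
delta([579,178,88]); s=monitor.sense(); print(s["ft_torque"].round(3))
a=cv2.imread("pics/s6.png").astype(int); b=get_image("scene").astype(int); d=abs(a-b).max(2)
for n,(x,y,w,h) in dict(rest=(258,195,42,52),bell=(280,255,35,32),jar=(465,235,68,90),card=(180,150,52,65)).items(): print(n,(d[y:y+h,x:x+w]>40).sum())
if s["grasp_force"]>20 and abs(s["eef_pos"][2]-88.8)<1.5:
    from workcell import job; print(job.close_job())
E
```

```text
t 15.67 pos [576.5 175.1  88.8] yawY -16.27 tilt z [ 0.004 -0.001 -1.   ] F [-5.6 -3.1 14.1] grip 89.4 0.084 j6 27.9
delta cm [0.34 0.16 0.08]
[-0.569  1.127  0.263]
rest 0
bell 0
jar 0
card 0
the job is handed in; nothing more can be done
None
```

I handed the job in with the square-bowed key still gripped, pressed to the keyway floor and turned clockwise to its stop. Force and torque readings showed both; no verdict came back. The scene camera showed no change in the bystanders or the spare keys after the key went in.

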